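# Prime the pipe turner's hand lubricator

### The arm

A 6-joint arm with a two-finger parallel gripper is mounted at the origin on the work surface. World frame = base frame: x ahead of the robot, y to its left, z up, the work surface at z = 0. Lengths are in mm, angles in rad, forces in N, time in s.
With the tool pointing down it reaches from about 350 to 875 mm from the base axis. Payload 4.2 kg.
Tool frame: the origin (TCP) lies on the centre line of the jaws, within the pads' length; the fingertips stand 22 mm ahead of it and the grasp point (between the pads) lies 3 mm ahead of it (bot.nose_length is the distance from the TCP to the fingertips, in mm); x points along the fingers, z is the direction in which the jaws open and shut, and the axes are right-handed (so a half turn about x gives the same grasp; the last joint's range is limited). The gripper opens to 87 mm and grips with 3 to 60 N. Pads are 19 mm wide; open, the fingers measure 117 mm over their backs; the gripper's body (75 mm by 190 mm) begins 51 mm behind the grasp point.
Start: joints at [1.37, 0.385, 0.008, 0, -1.194, -0.259], TCP at [277.322, 560.082, 244.55] pointing down, gripper open.
Joint ranges: [-3.14, 3.14], [-1.21, 2.06], [-1.07, 1.41], [-3.16, 2.05], [-2.99, -0.16], [-3.1, 3.1]. Speed limits (rad/s): [2.79, 2.79, 3.14, 3.14, 3.14, 3.14].

### API

Orientations are given as a rotation vector (axis times angle).
In Python, from station import bot gives the robot as it stands.
- The arm moves only by the shell command python3 -m handwheel 'ROWS' [OPENING] [FORCE]. ROWS is JSON, a list of rows, each a list of 4 numbers: the shift along the tool's x, y, z in m, then the turn about the tool's x in rad. A call has 1 to 10 rows; each row shifts and turns the pose as measured when the row begins, along the tool's axes as they then stand; what a row does not reach is not made up. A row lasts 1/8 s, in which the tool goes at most 62.5 mm and 10.7 degrees, less where a joint would pass 70% of its speed; a pose out of reach is approached as far as the arm can. A call with a gripper value outside its range is refused whole. OPENING is the gripper's target within -1 to 1 (shut at 1, half-way at 0, fully open at -1), set as the call begins (- or left out, the last holds). The fingers move at their own pace and stop on an object; FORCE is the grip in N (left out, the last holds). Time passes only in rows, so rows that do not move let the fingers close. It gives the time, the measured TCP pose, the force and the opening at its end, in the units of the state.
- bot.sense(): the state, without advancing time (a new reading comes with each control period).
- bot.camera(name): name is "scene" or "top" or "wrist"; returns a dict with "color" (384x512x3 uint8, red, green, blue), "depth" (384x512 float32, mm along the optical axis (not along the pixel's ray), 0 where there is no reading), "mtx" (3x3 intrinsics, pixels), "extrinsics" (4x4, takes a point from world to camera coordinates); the wrist camera has in their place "T_tool_cam" (4x4, takes a point from camera to tool coordinates, whose origin is the TCP and whose axes are the tool frame's). Camera axes: x right, y down, z forward; pixel columns grow to the right and rows downward; lengths in mm; the calibration is good to about 2 mm. A picture is of the moment at which its call begins: read the wrist's pose just before it.
- bot.finish_job(): hands the job in, once; it reports no verdict.
The state is a dict: "t": time; "q": joint angles; "joint_velocities": joint speeds; "joint_efforts": joint torques, N m; "tool_pos": TCP position; "orientation": TCP orientation; "wrist_force": force on the tool from outside, world axes, zero at the start; "ft_torque": the same for the moment, N m; "finger_gap": opening from 0.0 (shut) to 1.0 (fully open).
Only numpy, scipy, OpenCV 4.12 (cv2) and the standard library are available. Lean on these libraries where they do the work, as an engineer would, in place of code of your own. Each camera call takes 0.05 s, during which the arm holds its last target.

### The job

One of the two hand lubricators on the bench still has its indicator pin sunk: pump its plunger from above with your fingertips, pushing it right down and letting it come right up again, over and over, until its pin stands fully out like the one on the other unit, and leave the plunger released. Do not touch either pin, leave the other lubricator's plunger alone, and do not move or pick up the things standing about.

Things in the scene. Friction and masses are not known exactly. Their poses are not given: they have to be found in the camera images.
- lube_a: The hand lubricator to be pumped: the one of the two like units whose pin starts sunk (0 to 13 mm of its 36 mm). Bolted base plate 66 x 150 x 10 mm; on it, 70 mm apart along own y, a round pump barrel with a black mushroom plunger knob (own y -35 mm) and a square metering block 46 mm wide, 85 mm high, with the indicator pin (own y +35 mm). Origin: centre of its underside, z up. Yaw and side of the bench vary.
- lube_a_knob_top (a point): centre of the top of its plunger knob, 44 mm across (flat part 38 mm), 138 mm above the bench when released; it moves with the knob
- lube_a_plunger (a joint): how far its plunger is pushed down: 0 released, 0.020 m fully down at a hard stop. A return spring pushes it up with about 4 N at the top and 10 N at the bottom, plus the drag of a damper (25 N per m/s); let go, it is back up within about 0.3 s
- lube_a_pin (a joint): how far its indicator pin is out: 0 sunk, 0.036 m the end of its travel. Each full push (17 to 20 mm) ratchets it up about 8 mm, a shorter push less or nothing (the first may give less too); it stays up while the plunger returns. Let the plunger right up before the next push. Fully out (33 to 36 mm), further pushes do nothing and a dark ring round its foot shows above the collar
- lube_a_pin_tip (a point): top of its indicator pin, a steel rod 10 mm across; 93 mm above the bench when sunk, about 129 mm when fully out
- lube_b: The other lubricator, whose pin is already fully out; the same build and sizes. Not to be pumped. Its origin and axes are as for the first.
- lube_b_knob_top (a point): centre of the top of the other unit's plunger knob
- lube_b_plunger (a joint): how far the other unit's plunger is pushed down, 0 to 0.020 m
- lube_b_pin (a joint): how far the other unit's pin is out; 0.036 m, fully out, from the start
- lube_b_pin_tip (a point): top of the other unit's pin
- wax_tin: Bystander, loose: closed round aluminium wax tin, 64 mm across, 48 mm high, standing; origin at the centre of its underside
- tumbler: Bystander, loose: open amber glass tumbler, 72 mm across the rim, 95 mm high, standing; origin at the centre of its underside
- wrench: Bystander, loose: steel wrench lying on the bench nearer the robot; origin under its middle
- brush: Bystander, loose: hand brush lying on the bench to the left; origin under its middle
- shaping_block: Bystander, loose: round dark wooden shaping block, 88 mm across, 62 mm high; origin at the centre of its underside
- paddle: Bystander, loose: flat paddle with a cork blade (120 x 80 mm) and a wooden handle, 14 mm thick, lying nearer the robot on the right; origin under it
- oil_bottle: Bystander, loose: white plastic oil bottle, 48 mm across, 110 mm high, standing; origin at the centre of its underside
Not all that is in view belongs to the job. What is shaped like the lube_a but blue or orange is not meant.

How it is judged (in metres and radians):
On the way, in this order (a step that is already met when the one before it is completed fails the run):
1. the plunger of the lubricator with the sunk pin is pushed nearly fully down (value of joint lube_a_plunger above 0.015 m), for 0.02 s.
2. it is let come up again, with its pin not yet fully out (value of joint lube_a_plunger below 0.006 m and value of joint lube_a_pin below 0.032 m), for 0.02 s.
3. it is pushed down again (value of joint lube_a_plunger above 0.015 m), for 0.02 s.
4. its pin is fully out (at least 32 mm) (value of joint lube_a_pin above 0.032 m), for 0.1 s.
At the end, for the whole second after the job is handed in: The pumped unit's pin is at least 32 mm out and its plunger is back up to within 3 mm; the other unit's pin is still out and its plunger up; every loose bystander is within 20 mm of where it started and not tipped by more than about 11 degrees (value of joint each of lube_a_pin, lube_b_pin above 0.032 m and value of joint each of lube_a_plunger, lube_b_plunger below 0.003 m and distance of each of wax_tin, tumbler, wrench, brush, shaping_block, paddle, oil_bottle from where it was at the start of the episode below 0.02 m and angle between each of wax_tin, tumbler, wrench, brush, shaping_block, paddle, oil_bottle's own z axis and vertical below 0.2 rad); the robot touches nothing.
It fails at once if the robot touches a pin (more than 0.5 N) (contact force between any of the fingers, the arm and lube_a_pin above 0.5 N or contact force between any of the fingers, the arm and lube_b_pin above 0.5 N).
It fails at once if the other lubricator's plunger is pushed down by more than 4 mm (value of joint lube_b_plunger above 0.004 m).
It fails at once if a bystander is moved or lifted by more than 20 mm (distance of any of wax_tin, tumbler, wrench, brush, shaping_block, paddle, oil_bottle from where it was at the start of the episode above 0.02 m).
It also fails if it takes over 45 s, if anything falls off the work surface, if the arm or the gripper's body presses on something with over 40 N, if the wrist force passes 120 N, or if a joint passes its speed limit or range.

## Working session

There is one attempt and no reset: what is moved stays moved. The work goes in short steps, Python scripts to look and compute and a shell command to move; the robot and the scene stay as the last step left them, time stands still between calls to the robot, and variables do not carry over. Pictures are saved under pics/ and viewed, and the job is handed in when it is done.

```bash
ls; mkdir -p pics
python3 - <<'E'
from station import bot
import cv2,numpy as np
print(bot.sense())
for n in("scene","top"):
    c=bot.camera(n); np.savez(f"pics/{n}0.npz",**c)
    cv2.imwrite(f"pics/{n}0.png",cv2.resize(c["color"][:,:,::-1],(768,576)))
    print(n,c["mtx"],c["extrinsics"])
E
```

```text
pics
{'t': 0.0, 'q': array([ 1.36957972e+00,  3.85570922e-01,  6.60501764e-03, -4.82857779e-04,
       -1.19397394e+00, -2.58624793e-01]), 'joint_velocities': array([ 6.35903812e-05,  2.97661024e-04,  1.68787985e-04, -4.12127157e-04,
       -1.04616738e-03,  9.27681284e-04]), 'joint_efforts': array([-5.42220841e-04, -3.90659022e+01,  1.87399399e+01,  4.21969324e+00,
        1.09592066e-02, -1.96191199e-04]), 'tool_pos': array([277.10440848, 559.59403576, 243.44511827]), 'orientation': array([ 1.53748689,  0.95395575, -1.54074354]), 'wrist_force': array([3.00147407e-01, 4.96497248e-04, 8.37361547e-01]), 'ft_torque': array([ 0.00945828, -0.01396098,  0.04161368]), 'finger_gap': 0.9948161104029568}
scene [[499.59198942   0.         254.18925325]
 [  0.         499.59198942 190.17824613]
 [  0.           0.           1.        ]] [[-8.08675632e-01  5.88234346e-01 -4.90675648e-03  4.05350219e+02]
 [ 4.54452864e-01  6.19419624e-01 -6.40149923e-01 -1.47745263e+02]
 [-3.73518830e-01 -5.19903533e-01 -7.68234339e-01  1.65177970e+03]
 [ 0.00000000e+00  0.00000000e+00  0.00000000e+00  1.00000000e+00]]
top [[417.74802466   0.         253.57193095]
 [  0.         417.74802466 199.29745123]
 [  0.           0.           1.        ]] [[ 2.05634930e-02 -9.99786403e-01 -2.07142351e-03 -2.02969245e+01]
 [-9.89359915e-01 -2.00504854e-02 -1.44100441e-01  5.06205034e+02]
 [ 1.44028129e-01  5.01259181e-03 -9.89560899e-01  1.24139358e+03]
 [ 0.00000000e+00  0.00000000e+00  0.00000000e+00  1.00000000e+00]]
```

View pics/scene0.png

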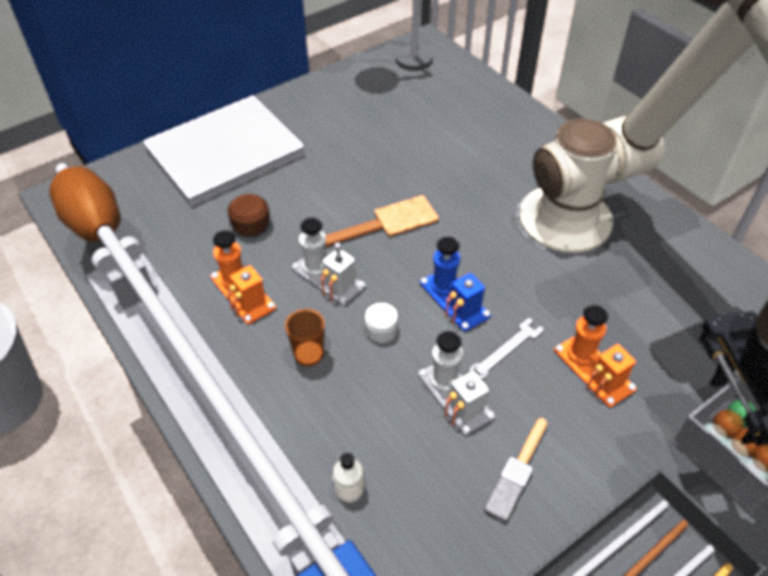

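View pics/top0.png

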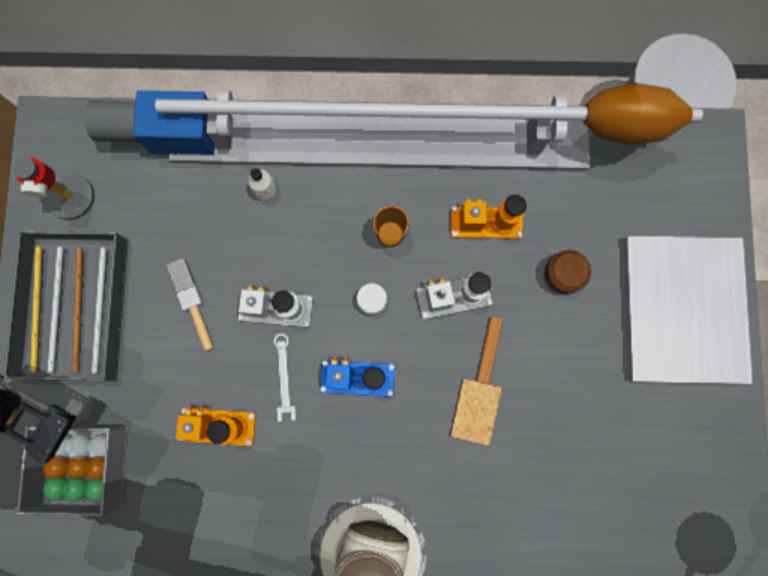

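The scene view shows five like units, given here by knob pixel in the 768-wide top view: silver left (285,304), silver right (479,286), blue (374,378), orange (514,206) and orange (219,432). Only the two silver ones qualify. The left one's pin looks sunk, and the right one's pin stands out at scene (338,250). I'll check that in a crop and measure the knobs.

```bash
cat > h.py <<'E'
import numpy as np,cv2
def load(n): return dict(np.load(f"pics/{n}.npz"))
def ray(c,u,v):
    E=c["extrinsics"];R=E[:3,:3];t=E[:3,3]
    return -R.T@t, R.T@np.linalg.inv(c["mtx"])@np.array([u,v,1.])
def onplane(c,u,v,z):
    o,d=ray(c,u,v); return o+d*(z-o[2])/d[2]
def proj(c,p):
    E=c["extrinsics"];q=c["mtx"]@(E[:3,:3]@np.array(p)+E[:3,3]); return q[:2]/q[2]
def tri(c1,p1,c2,p2):
    P=[c["mtx"]@c["extrinsics"][:3] for c in(c1,c2)]
    X=cv2.triangulatePoints(P[0],P[1],np.array(p1,float).reshape(2,1),np.array(p2,float).reshape(2,1)).ravel(); return X[:3]/X[3]
def dark(c,u,v,w=16,th=50):
    u,v=int(u),int(v);y0=v-w;x0=u-w
    m=(c["color"][y0:v+w,x0:u+w].max(2)<th).astype(np.uint8)
    n,l,s,ce=cv2.connectedComponentsWithStats(m)
    i=1+np.argmax(s[1:,4]); return ce[i]+[x0,y0],s[i]+np.array([x0,y0,0,0,0])
E
python3 - <<'E'
from h import *
s=load("scene0");t=load("top0")
for nm,us,ut in(("L",(448,342),(285,304)),("R",(312,226),(479,286))):
    us=np.array(us)/1.5;ut=np.array(ut)/1.5
    a,sa=dark(s,*us);b,sb=dark(t,*ut)
    print(nm,a,sa,b,sb,"tri",tri(s,a,t,b),"top@138",onplane(t,*b,136),"scene",onplane(s,*a,136))
ims=[]
for c,u,v in((s,465,375),(s,330,260),(t,275,305),(t,460,292)):
    u=int(u/1.5);v=int(v/1.5)
    ims.append(cv2.resize(c["color"][v-35:v+35,u-35:u+35,::-1],(290,290),interpolation=cv2.INTER_CUBIC))
cv2.imwrite("pics/crop0.png",np.vstack([np.hstack(ims[:2]),np.hstack(ims[2:])]))
E
```

```text
L [298.8030303  227.78787879] [292 222  15  13 132] [186.98666667 200.24      ] [181 194  14  14  75] tri [486.71043944 176.29907839 135.31468817] top@138 [485.56485231 177.14870138 136.        ] scene [487.79277709 175.97911214 136.        ]
R [207.22826087 150.85869565] [201 146  13  11  92] [318.65 187.15] [313 182  14  13  40] tri [ 529.48336965 -192.98308677  136.81458273] top@138 [ 530.51760747 -193.88542751  136.        ] scene [ 528.59943147 -193.00933007  136.        ]
```

View pics/crop0.png

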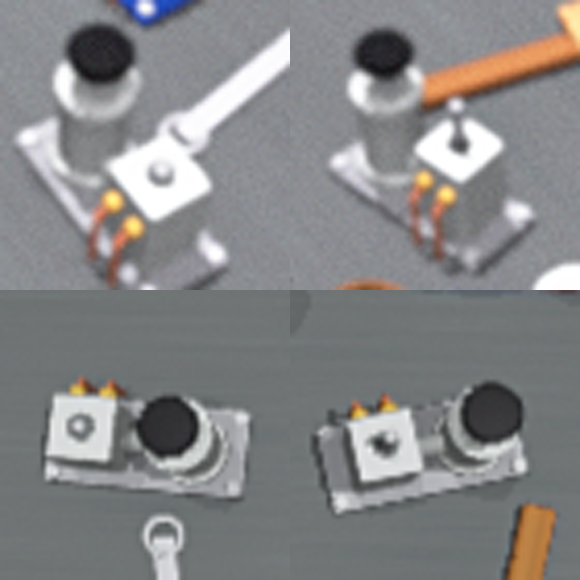

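Crops: the left unit (knob at scene 299,228 and top 187,200 in 512-wide pixels) has a sunk stub pin. The right unit has a tall pin with the dark ring showing. The target is therefore the left unit, with its knob at about (486.5, 176.5) and triangulated at 135–137 mm, which fits the 138 mm top. Next I'll work out the shift in tool axes.

```bash
cat >> h.py <<'E'
from scipy.spatial.transform import Rotation as Ro
def go(target):
    from station import bot
    s=bot.sense();R=Ro.from_rotvec(s["orientation"]).as_matrix()
    print("t",s["t"],"pos",s["tool_pos"].round(2),"F",s["wrist_force"].round(1),"gap",round(float(s["finger_gap"]),3)); print("axes\n",R.round(3)); print("shift tool mm",(R.T@(np.array(target)-s["tool_pos"])).round(1))
E
python3 - <<'E'
from h import *
from station import bot
go([486.5,176.5,200]); print(bot.nose_length)
t=load("top0")
# block top (white) centre and pin, ray at z=85
for p in((254,301),(440,294)): print(onplane(t,p[0]/1.5,p[1]/1.5,85))
E
```

```text
t 0.1 pos [277.11 559.66 243.57] F [-0.5 -0.   0.9] gap 0.998
axes
 [[-0.001  0.896 -0.444]
 [-0.002 -0.444 -0.896]
 [-1.     0.     0.002]]
shift tool mm [ 44.1 357.7 250.3]
22.0
[490.38353542 237.50898499  85.        ]
[ 511.66021328 -127.08255655   85.        ]
```

```bash
python3 -m handwheel '[[0,0.045,0.031,0],[0,0.045,0.031,0],[0,0.045,0.031,0],[0,0.045,0.031,0],[0,0.045,0.031,0],[0,0.045,0.031,0],[0,0.045,0.031,0],[0,0.02,0.015,0]]' 1 20; python3 -c "
from h import *
go([486.5,176.5,200])"
```

```text
t: 1.1
tool_pos: [477.7, 193.1, 240.4]
orientation: [1.528, 0.954, -1.542]
wrist_force: [0.0, -0.0, -0.2]
finger_gap: 0.171
t 1.1 pos [477.73 193.06 240.37] F [ 0.  -0.  -0.2] gap 0.171
axes
 [[-0.005  0.898 -0.44 ]
 [-0.007 -0.44  -0.898]
 [-1.    -0.001  0.009]]
shift tool mm [40.4 15.2 10.7]
```

```bash
python3 -m handwheel '[[0,0.013,0.010,0],[0.02,0.002,0.001,0],[0.018,0,0,0],[0,0,0,0]]' 1 20; python3 -c "
from h import *
go([486.5,176.5,160])
from station import bot
for n in ('scene','wrist','top'):
    c=bot.camera(n); np.savez(f'pics/{n}1.npz',**c)
    cv2.imwrite(f'pics/{n}1.png',cv2.resize(c['color'][:,:,::-1],(768,576)))
s=load('scene1'); cv2.imwrite('pics/scrop1.png',cv2.resize(s['color'][170:290,240:400,::-1],(800,600),interpolation=cv2.INTER_CUBIC))
"
```

```text
t: 1.6
tool_pos: [486.6, 174.2, 200.9]
orientation: [1.529, 0.953, -1.545]
wrist_force: [0.6, -0.2, 0.7]
finger_gap: 0.01
t 1.6 pos [486.63 174.16 200.94] F [ 0.6 -0.2  0.7] gap 0.01
axes
 [[-0.006  0.897 -0.442]
 [-0.008 -0.442 -0.897]
 [-1.    -0.002  0.009]]
shift tool mm [40.9 -1.1 -2.4]
```

View pics/scrop1.png

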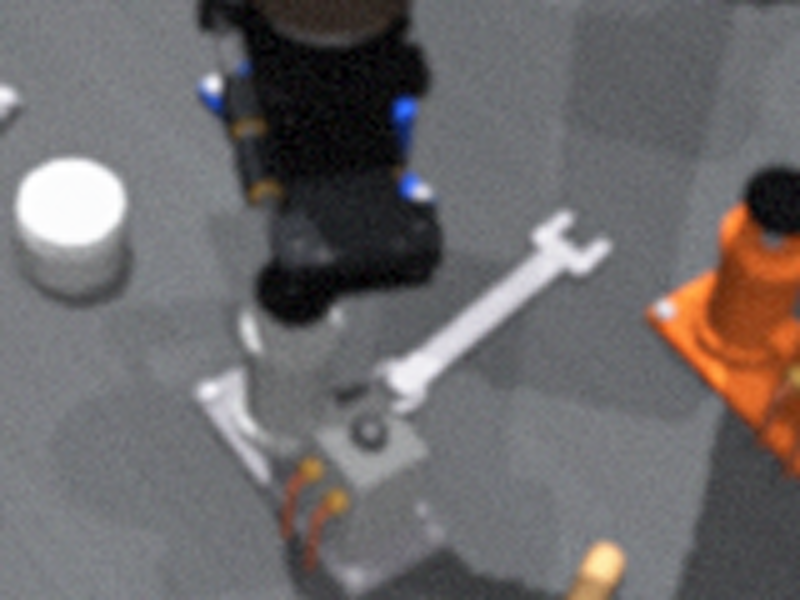

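View pics/wrist1.png

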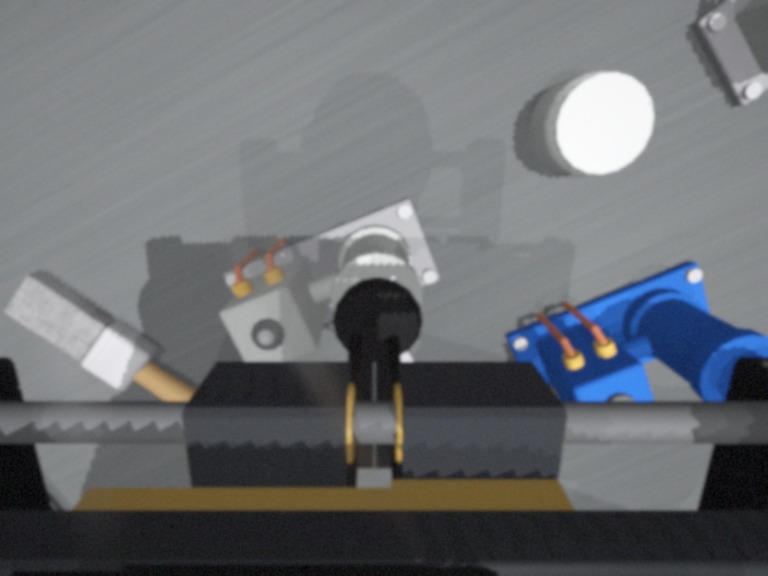

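The wrist view shows the closed fingertips lined up over the black knob at (378,316), with the pin stub at (267,333) well to the side. I'll measure the knob from the wrist camera as a second view.

Run:
```python
from h import *
from station import bot
w=load("wrist1");s=bot.sense()
im=w["color"];m=(im.max(2)<45).astype(np.uint8)
m[242:]=0; m[:180]=0; m[:,:215]=0; m[:,290:]=0
n=m[:225].sum(1); ys=np.arange(180,242)
for y in range(182,242,3):
    xs=np.flatnonzero(m[y]); print(y,(xs.min(),xs.max(),len(xs)) if len(xs) else None)
R=Ro.from_rotvec(s["orientation"]).as_matrix();T=w["T_tool_cam"]
def wr(u,v,z):
    o=R@T[:3,3]+s["tool_pos"];d=R@T[:3,:3]@np.linalg.inv(w["mtx"])@[u,v,1.];return o+d*(z-o[2])/d[2]
for p in((252,211),(252,186),(223,211),(281,211),(178,222)): print(p,wr(*p,138 if p[0]>200 else 93).round(1))
```

```text
182 None
185 None
188 (np.int64(241), np.int64(260), 20)
191 (np.int64(236), np.int64(266), 31)
194 (np.int64(232), np.int64(270), 39)
197 (np.int64(230), np.int64(273), 35)
200 (np.int64(228), np.int64(275), 48)
203 (np.int64(226), np.int64(277), 52)
206 (np.int64(225), np.int64(278), 54)
209 (np.int64(224), np.int64(278), 41)
212 (np.int64(223), np.int64(279), 33)
215 (np.int64(223), np.int64(278), 31)
218 (np.int64(225), np.int64(278), 32)
221 (np.int64(225), np.int64(277), 30)
224 (np.int64(226), np.int64(276), 39)
227 (np.int64(228), np.int64(273), 39)
230 (np.int64(230), np.int64(266), 37)
233 (np.int64(233), np.int64(266), 34)
236 (np.int64(233), np.int64(265), 33)
239 (np.int64(233), np.int64(264), 32)
(252, 211) [487.9 170.9 138. ]
(252, 186) [504.7 162.7 138. ]
(223, 211) [497.1 189.5 138. ]
(281, 211) [478.7 152.3 138. ]
(178, 222) [491.6 240.9  93. ]
```

Wrist estimate is (487, 172) and the fixed cameras give (486.5, 176.5). The tool at (486.6, 174.2) lies between them, well inside the 38 mm flat. Now I'll descend and push.

```bash
python3 -m handwheel '[[0.02,0,0,0],[0.015,0,0,0],[0.008,0,0,0],[0.008,0,0,0],[0.008,0,0,0]]'; python3 -c "
from h import *
go([486.5,174.5,140])"
```

```text
t: 2.38
tool_pos: [489.7, 176.7, 147.3]
orientation: [1.537, 0.954, -1.532]
wrist_force: [-4.7, 0.2, 9.3]
finger_gap: 0.007
t 2.375 pos [489.7  176.68 147.31] F [-4.7  0.2  9.3] gap 0.007
axes
 [[ 0.005  0.899 -0.439]
 [-0.002 -0.439 -0.899]
 [-1.     0.005 -0.   ]]
shift tool mm [ 7.3 -2.   3.4]
```

```bash
python3 -m handwheel '[[0.007,-0.001,0.001,0],[0.005,0,0,0],[0.004,0,0,0]]'; python3 -c "
from h import *
go([486.5,174.5,140])"
```

```text
t: 2.75
tool_pos: [489.8, 176.7, 139.8]
orientation: [1.536, 0.953, -1.525]
wrist_force: [-13.0, 0.1, 28.3]
finger_gap: 0.01
t 2.75 pos [489.77 176.72 139.81] F [-13.    0.1  28.3] gap 0.01
axes
 [[ 0.009  0.9   -0.435]
 [-0.003 -0.435 -0.901]
 [-1.     0.01  -0.001]]
shift tool mm [-0.2 -2.   3.4]
```

It bottomed at z 139.8 with 28 N, which is the hard stop. I'll release and look at the pin.

```bash
python3 -m handwheel '[[-0.02,0,0,0],[-0.015,0,0,0],[0,-0.003,0.002,0],[0,0,0,0]]'; python3 -c "
from h import *
go([486.5,174.5,140])
from station import bot
s=bot.camera('scene');cv2.imwrite('pics/scrop2.png',cv2.resize(s['color'][170:290,240:400,::-1],(800,600),interpolation=cv2.INTER_CUBIC))
"
```

```text
t: 3.25
tool_pos: [486.4, 177.1, 177.2]
orientation: [1.54, 0.954, -1.52]
wrist_force: [0.3, 0.5, -0.4]
finger_gap: 0.007
t 3.25 pos [486.44 177.14 177.17] F [ 0.3  0.5 -0.4] gap 0.007
axes
 [[ 0.013  0.901 -0.434]
 [-0.001 -0.434 -0.901]
 [-1.     0.012 -0.005]]
shift tool mm [37.2  0.7  2.5]
```

View pics/scrop2.png

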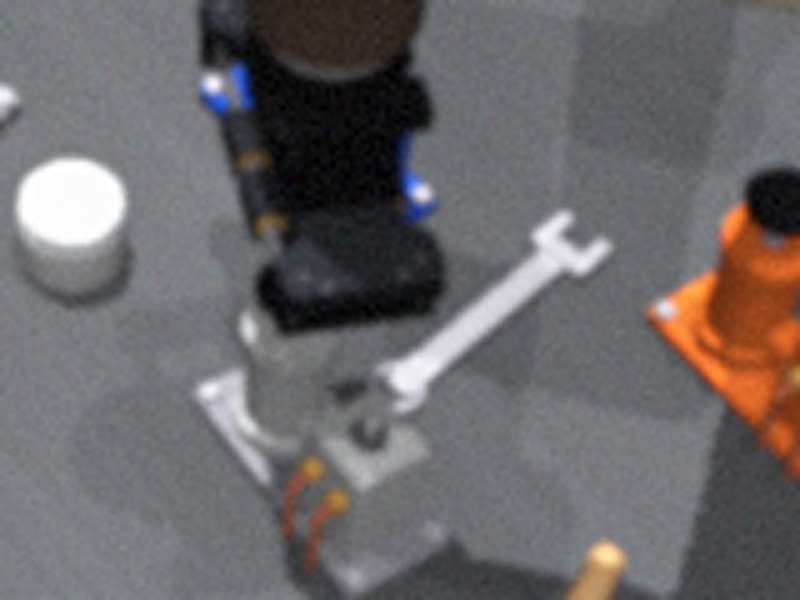

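The pin at crop (370,428) has risen slightly and the plunger is released. Second stroke.

```bash
python3 -m handwheel '[[0.018,0,0.002,0],[0.008,0,0,0],[0.008,-0.001,0.001,0],[0.007,-0.001,0,0],[0.006,0,0,0],[0.004,0,0,0]]'; python3 -m handwheel '[[-0.02,0,0,0],[-0.015,0,0,0],[0,-0.002,0.002,0],[0,0,0,0]]'; python3 -c "
from h import *
go([486.5,174.5,140])
from station import bot
s=bot.camera('scene');cv2.imwrite('pics/scrop3.png',cv2.resize(s['color'][170:290,240:400,::-1],(800,600),interpolation=cv2.INTER_CUBIC))
"
```

```text
t: 4.05
tool_pos: [486.9, 176.0, 140.0]
orientation: [1.534, 0.951, -1.509]
wrist_force: [-10.8, 1.0, 22.5]
finger_gap: 0.01
t: 4.55
tool_pos: [482.3, 174.8, 174.9]
orientation: [1.531, 0.951, -1.512]
wrist_force: [0.3, -0.1, -0.5]
finger_gap: 0.005
t 4.55 pos [482.32 174.83 174.93] F [ 0.3 -0.1 -0.5] gap 0.005
axes
 [[ 0.018  0.905 -0.426]
 [-0.007 -0.426 -0.905]
 [-1.     0.019 -0.001]]
shift tool mm [35.   3.2 -1.5]
```

View pics/scrop3.png

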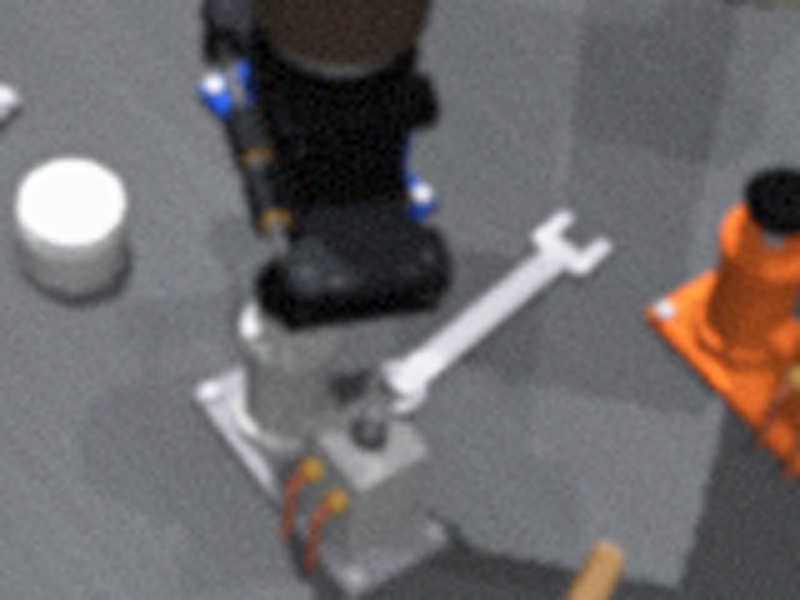

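Full stroke again; the pin is rising (tip now near crop (373,415)). Third and fourth strokes.

```bash
python3 -m handwheel '[[0.016,0.003,-0.001,0],[0.008,0,0,0],[0.008,0,0,0],[0.007,0,0,0],[0.006,0,0,0],[0.004,0,0,0]]'; python3 -m handwheel '[[-0.02,0,0,0],[-0.015,0,0,0],[0,0,0,0],[0,0,0,0]]'; python3 -c "
from h import *
go([486.5,174.5,140])"
```

```text
t: 5.35
tool_pos: [486.5, 174.9, 140.0]
orientation: [1.522, 0.95, -1.506]
wrist_force: [-9.5, -0.2, 21.7]
finger_gap: 0.006
t: 5.85
tool_pos: [484.7, 174.9, 174.7]
orientation: [1.519, 0.95, -1.508]
wrist_force: [0.7, 1.0, 0.4]
finger_gap: 0.012
t 5.85 pos [484.67 174.86 174.65] F [0.7 1.  0.4] gap 0.012
axes
 [[ 0.017  0.908 -0.418]
 [-0.015 -0.418 -0.908]
 [-1.     0.022  0.007]]
shift tool mm [34.7  1.  -0.7]
```

```bash
python3 -m handwheel '[[0.016,0.001,0,0],[0.008,0,0,0],[0.008,0,0,0],[0.007,0,0,0],[0.006,0,0,0],[0.004,0,0,0]]'; python3 -m handwheel '[[-0.02,0,0,0],[-0.015,0,0,0],[0,0,0,0],[0,0,0,0]]'; python3 -c "
from h import *
go([486.5,174.5,140])
from station import bot
s=bot.camera('scene');t=s['color']
cv2.imwrite('pics/scrop4.png',np.hstack([cv2.resize(t[v-30:v+30,u-30:u+30,::-1],(400,400),interpolation=cv2.INTER_CUBIC) for u,v in((314,256),(226,175))]))
"
```

```text
t: 6.6
tool_pos: [486.5, 174.7, 140.0]
orientation: [1.511, 0.948, -1.502]
wrist_force: [-9.2, -0.0, 21.4]
finger_gap: 0.006
t: 7.1
tool_pos: [484.3, 174.6, 173.9]
orientation: [1.506, 0.948, -1.507]
wrist_force: [-0.4, 0.3, -0.9]
finger_gap: 0.008
t 7.1 pos [484.27 174.58 173.88] F [-0.4  0.3 -0.9] gap 0.008
axes
 [[ 0.015  0.912 -0.411]
 [-0.024 -0.41  -0.912]
 [-1.     0.024  0.016]]
shift tool mm [33.9  1.3 -1.4]
```

View pics/scrop4.png

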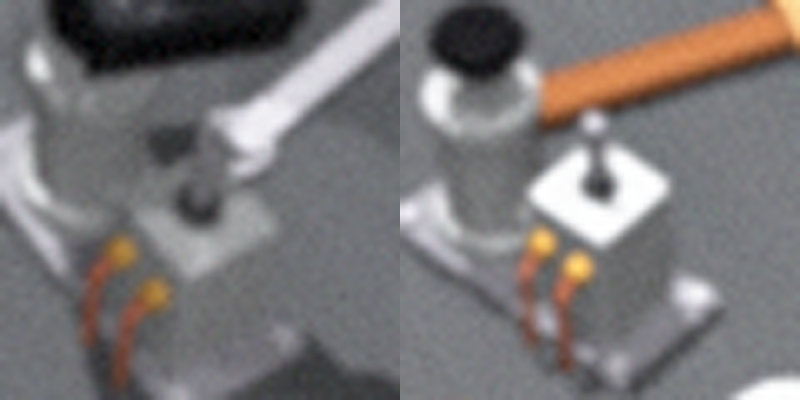

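The pin is now tall, but it's in shadow and overlaps the wrench, so I can't confirm full travel. Extra pushes are harmless, so I'll do two more and check unshadowed.

```bash
python3 -m handwheel '[[0.016,0.001,-0.001,0],[0.008,0,0,0],[0.008,0,0,0],[0.007,0,0,0],[0.006,0,0,0],[0.004,0,0,0]]'; python3 -m handwheel '[[-0.02,0,0,0],[-0.015,0,0,0],[0,0.001,-0.001,0],[0,0,0,0]]'
```

```text
t: 7.9
tool_pos: [486.6, 175.2, 140.0]
orientation: [1.498, 0.947, -1.5]
wrist_force: [-8.8, -0.5, 20.7]
finger_gap: 0.006
t: 8.4
tool_pos: [486.0, 176.0, 174.4]
orientation: [1.495, 0.947, -1.503]
wrist_force: [-0.9, -0.6, -0.2]
finger_gap: 0.007
```

```bash
python3 -m handwheel '[[0.016,0.001,-0.001,0],[0.008,0,0,0],[0.008,0,0,0],[0.007,0,0,0],[0.006,0,0,0],[0.004,0,0,0]]'; python3 -m handwheel '[[-0.02,0,0,0],[-0.025,0,0,0],[-0.03,0,0,0],[-0.03,0,0,0]]'; python3 -c "
from h import *
go([430,-20,240])"
```

```text
t: 9.15
tool_pos: [488.1, 176.5, 140.0]
orientation: [1.487, 0.946, -1.497]
wrist_force: [-9.1, -0.1, 21.1]
finger_gap: 0.005
t: 9.65
tool_pos: [483.7, 178.6, 243.4]
orientation: [1.476, 0.945, -1.508]
wrist_force: [0.6, -0.2, 0.2]
finger_gap: 0.006
t 9.65 pos [483.69 178.64 243.4 ] F [ 0.6 -0.2  0.2] gap 0.006
axes
 [[ 0.008  0.918 -0.396]
 [-0.044 -0.395 -0.917]
 [-0.999  0.024  0.037]]
shift tool mm [ 11.7  29.2 203.4]
```

```bash
python3 -m handwheel '[[0,0.005,0.04,0],[0,0.005,0.04,0],[0,0.005,0.04,0],[0,0.005,0.04,0],[0,0.005,0.03,0],[0,0,0,0],[0,0,0,0]]'; python3 -c "
from h import *
from station import bot
s=bot.camera('scene');t=bot.camera('top');np.savez('pics/scene5.npz',**s);np.savez('pics/top5.npz',**t)
L=[(s,314,256),(s,226,175),(t,177,203),(t,300,195)]
I=[cv2.resize(c['color'][v-30:v+30,u-30:u+30,::-1],(300,300),interpolation=cv2.INTER_CUBIC) for c,u,v in L]
cv2.imwrite('pics/c5.png',np.vstack([np.hstack(I[:2]),np.hstack(I[2:])]))
cv2.imwrite('pics/s5.png',cv2.resize(s['color'][:,:,::-1],(768,576)))
"
```

```text
t: 10.52
tool_pos: [427.8, -11.1, 246.9]
orientation: [1.468, 0.948, -1.517]
wrist_force: [-0.0, 0.4, -0.3]
finger_gap: 0.003
```

View pics/c5.png

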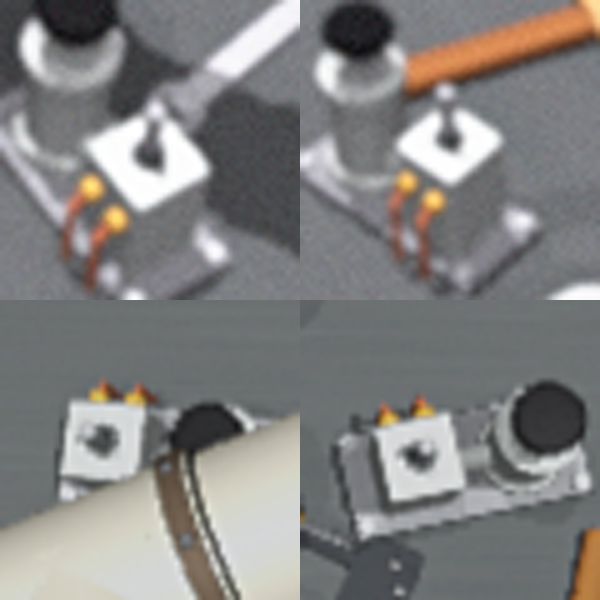

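View pics/s5.png

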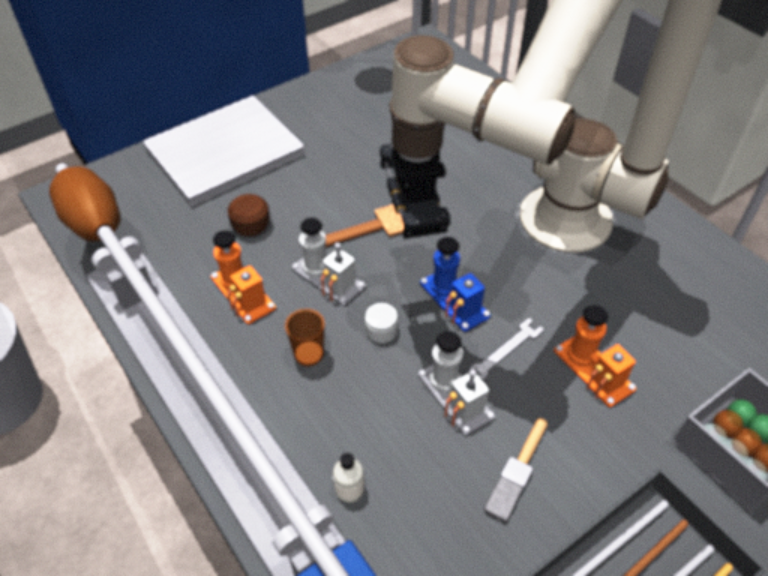

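The left pin now stands clear of the white block top, with the dark ring at its foot like the right unit. Tip is at crop (157,106) and foot at (149,153); on the right unit they are (445,92) and (450,138). The bystanders look unmoved. Now a numeric check of pin height, knob height and bystander movement.

Run:
```python
from h import *
s=load("scene5");s0=load("scene0")
for nm,tip,foot in(("A",(284+157/5,226+106/5),(284+149/5,226+153/5)),("B",(196+145/5,145+92/5),(196+150/5,145+138/5))):
    f=onplane(s,*foot,87); print(nm,"foot",f.round(1),"tip px",np.round(tip,1),"pred px z=118,129",proj(s,[f[0],f[1],118]).round(1),proj(s,[f[0],f[1],129]).round(1))
for us in((448,342),(312,226)):
    print("knob before/after",dark(s0,us[0]/1.5,us[1]/1.5)[0].round(2),dark(s,us[0]/1.5,us[1]/1.5)[0].round(2))
for nm,u,v in(("tin",381,323),("tumbler",306,337),("wrench",505,348),("brush",517,468),("block",249,214),("paddle",360,231),("bottle",348,478)):
    u=int(u/1.5);v=int(v/1.5);w=26
    g=lambda c,p:cv2.cvtColor(c["color"],cv2.COLOR_RGB2GRAY)[v-w-p:v+w+p,u-w-p:u+w+p]
    r=cv2.matchTemplate(g(s,6),g(s0,0),cv2.TM_CCOEFF_NORMED);_,m,_,l=cv2.minMaxLoc(r);print(nm,round(m,3),(l[0]-6,l[1]-6))
```

```text
A foot [489.4 243.2  87. ] tip px [315.4 247.2] pred px z=118,129 [314.9 249.9] [315.3 247.5]
B foot [ 509.4 -128.3   87. ] tip px [225.  163.4] pred px z=118,129 [225.5 165.4] [225.3 162.8]
knob before/after [298.8  227.79] [298.63 227.56]
knob before/after [207.23 150.86] [207.19 150.73]
tin 0.918 (0, 0)
tumbler 0.992 (0, 0)
wrench 0.851 (0, 0)
brush 0.993 (0, 0)
block 0.995 (0, 0)
paddle 0.918 (0, 0)
bottle 0.993 (0, 0)
```

Everything agrees: the tip is at about 129 mm, the knob is back at its start height and no bystander has shifted. Handing in.

```bash
python3 -c "
from station import bot
print(bot.sense()['wrist_force'],bot.sense()['t']);print(bot.finish_job())"
```

```text
[-0.27677901 -1.12281063  0.04296037] 10.625
the job is handed in; nothing more can be done
None
```

I pumped the left silver lubricator, the one whose pin started sunk, and handed the job in at about 10.6 s. The hand-in reported no verdict.

- **Pumping:** I made six full pushes with the closed fingertips. Each one bottomed at TCP z of about 140 mm with 21–28 N upward on the wrist, and I lifted clear after each. I stopped to confirm full travel only after the sixth push, so one or two of them may have been extra.
- **Pumped unit:** its pin tip matches a height of about 129 mm to within 0.5 px. The dark ring shows at its foot, and the knob is back at its starting pixel.
- **Other unit:** its pin is still out and its knob has not moved.
- **Bystanders:** all seven show no shift in the scene image. The matches were weaker for the wrench (0.85) and for the tin and paddle (0.92), probably because of the arm's shadow or because the arm itself was in view there. The arm was clear of everything at the end.
- **Disagreement:** the wrist camera and the fixed cameras placed the knob about 5 mm apart in y. I pushed between the two, well inside the knob's flat top.

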